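Unstack the filter collars and make the filter flasks ready

TASK

Make the filter flasks ready: take the stack of rubber collars apart and seat each collar, plug down, in the mouth of the flask that it fits (small, medium, large) so that its flange lies flat on the rim; then take the funnel from its beaker and stand it upright in the collar on the large flask. Knock no flask over, and leave the yellow-capped flask, the amber bottle and the wash bottle standing where they are.

Things in the scene. Friction and masses are not known exactly. Their poses are not given: they have to be found in the camera images.
- collar_small: Smallest rubber collar, light grey, top of the stack, plug in the hole of the medium one, flange on flange. 34 mm high: a tapered plug 20 mm long (12 mm wide at the foot, 18 mm at its top), above it a flange 38 mm wide, 14 mm high (grip its edge); 7 mm hole. Origin: centre of the plug's foot; z up along its axis. Seated, the flange lies on the small flask's rim, foot 20 mm below the rim. 20 g.
- collar_medium: Medium rubber collar, brick red, middle of the stack, plug in the hole of the large one, flange on flange. 34 mm high: a tapered plug 20 mm long (26 mm wide at the foot, 32 mm at its top), above it a flange 52 mm wide, 14 mm high (grip its edge); 21 mm hole. Origin: centre of the plug's foot; z up along its axis. Seated, the flange lies on the medium flask's rim, foot 20 mm below the rim. 40 g.
- collar_large: Largest rubber collar, slate grey, bottom of the stack, standing on its foot on the bench. 34 mm high: a tapered plug 20 mm long (40 mm wide at the foot, 46 mm at its top), above it a flange 66 mm wide, 14 mm high (grip its edge); 33 mm hole. Origin: centre of the plug's foot; z up along its axis. Seated, the flange lies on the large flask's rim, foot 20 mm below the rim. 70 g.
- flask_small: Small conical glass filter flask, 72 mm wide, 108 mm high. Rim of the round mouth 108 mm above the origin, 26 mm wide inside, 37 mm over the bead; neck straight for 45 mm, a hose barb sticks out 28 mm at its +x, 22 mm below the rim. Loose, upright, blue lead ring on its shoulder. Origin: centre of the underside; z up. 0.5 kg.
- flask_medium: Medium conical glass filter flask, 92 mm wide, 142 mm high. Rim of the round mouth 142 mm above the origin, 40 mm wide inside, 51 mm over the bead; neck straight for 45 mm, a hose barb sticks out 28 mm at its +x, 22 mm below the rim. Loose, upright, blue lead ring on its shoulder. Origin: centre of the underside; z up. 0.75 kg.
- flask_large: Large conical glass filter flask, 112 mm wide, 170 mm high. Rim of the round mouth 170 mm above the origin, 54 mm wide inside, 65 mm over the bead; neck straight for 45 mm, a hose barb sticks out 28 mm at its +x, 22 mm below the rim. Loose, upright, blue lead ring on its shoulder. Origin: centre of the underside; z up. 1 kg.
- funnel: White porcelain funnel, 80 mm high, standing in a loose clear beaker 50 mm wide, 70 mm high. From below: stem 11 mm wide, 35 mm long; a cone widening to 29 mm in 15 mm; then a flat-bottomed open cup 56 mm wide outside, 30 mm high (grip its outside). Origin: centre of the stem's tip; z up. In the large collar the cup's flat underside rests on the flange, tip 16 mm below its foot. 110 g.
- round_flask: Bystander: round-bottomed flask (85 mm ball) with a yellow cap, fast in a cork ring (110 mm wide, 30 mm high) that stands loose on the bench, 153 mm high in all. Origin: centre of the underside of the ring.
- amber_bottle: Bystander: amber bottle with a red cap, 64 mm wide, 125 mm high. Origin: centre of the underside.
- wash_bottle: Bystander: whitish wash bottle with a blue cap and spout, 75 mm wide, about 210 mm high, loose. Origin: centre of the underside.
Things that resemble listed ones, but are neither listed nor needed, are in the scene too. What is shaped like the flask_small but green, pink or turquoise is not meant.

How it is judged:
At the end, for the whole second after the job is handed in: Each collar in its own flask: foot within 9 mm of the flask's axis and 16.5 to 24 mm below the rim, tilt under 0.12 rad, flasks upright. Funnel in the large collar: tip within 8 mm of its axis and 12.5 to 20 mm below its foot, tilt under 0.12 rad. All released, at rest (horizontal distance between collar_small and flask_small below 0.009 m and z of collar_small in the frame of flask_small between 0.084 and 0.0915 m and angle between each of collar_small, collar_medium, collar_large, funnel's own z axis and vertical below 0.12 rad and angle between each of flask_small, flask_medium, flask_large's own z axis and vertical below 0.06 rad and linear speed of each of collar_small, flask_small, collar_medium, flask_medium, collar_large, flask_large, funnel below 0.02 m/s and horizontal distance between collar_medium and flask_medium below 0.009 m and z of collar_medium in the frame of flask_medium between 0.118 and 0.1255 m and horizontal distance between collar_large and flask_large below 0.009 m and z of collar_large in the frame of flask_large between 0.146 and 0.1535 m and horizontal distance between funnel and collar_large below 0.008 m and z of funnel in the frame of collar_large between -0.02 and -0.0125 m); the robot touches nothing.
It fails at once if a filter flask is tipped by more than 0.35 rad (angle between any of flask_small, flask_medium, flask_large's own z axis and vertical above 0.35 rad).
It fails at once if the yellow-capped flask, the amber bottle or the wash bottle is shifted by more than 40 mm or knocked over (distance of any of round_flask, amber_bottle, wash_bottle from where it was at the start of the episode above 0.04 m or angle between any of round_flask, amber_bottle, wash_bottle's own z axis and vertical above 0.4 rad).
It also fails if it takes over 128 s, if anything falls off the work surface, if the arm or the gripper's body presses on something with over 40 N, if the wrist force passes 120 N, or if a joint passes its speed limit or range.

ROBOT

A 6-joint arm with a two-finger parallel gripper is mounted at the origin on the work surface. World frame = base frame: x ahead of the robot, y to its left, z up, the work surface at z = 0. Lengths are in m, angles in rad, forces in N, time in s.
With the tool pointing down it reaches from about 0.35 to 0.925 m from the base axis. Payload 6.4 kg.
Tool frame: the origin (TCP) lies on the mounting face of the last link; the fingertips stand 199 mm ahead of it and the grasp point (between the pads) lies 180 mm ahead of it; z points along the fingers, y is the line along which they close (so a half turn about z gives the same grasp; the last joint's range is limited). The gripper opens to 94 mm and grips with 3 to 60 N. Pads are 16 mm wide; open, the fingers measure 119 mm over their backs; the gripper's body (75 mm by 177 mm) begins 78 mm behind the grasp point.
Start: joints at [1.022, 0.245, 1.558, -0, 1.339, -0.174], TCP at [0.238, 0.605, 0.405] pointing down, gripper open.
Joint ranges: [-3.13, 3.13], [-1.02, 2.26], [0.13, 2.54], [-0.95, 4.09], [0.21, 2.88], [-2.74, 2.74]. Speed limits (rad/s): [2.57, 2.57, 3.14, 3.14, 3.14, 3.14].

INTERFACE

Orientations are given as [roll, pitch, yaw] about the fixed x, y, z axes, in that order (R = Rz(yaw) Ry(pitch) Rx(roll)).
In Python, from workcell import observe, capture, camera_params, finish_job, spot_in, landmark_of gives the robot as it stands.
- The arm moves only by the tool arm_command, never from a script. Its argument "moves" is a list of rows, each a list of 6 numbers: the shift along the world's x, y, z in m, then the turn, a rotation vector about the world's x, y, z in degrees. In form: [[tx, ty, tz, wx, wy, wz], ...]. A call has 1 to 5 rows; each row shifts and turns the commanded pose from where the row before left it; what a row does not reach is not made up. A row lasts 1/12 s, in which the tool goes at most 41.7 mm and 7.16 degrees, less where a joint would pass 70% of its speed; a pose out of reach is approached as far as the arm can. A call is refused whole if a number of a shift passes 0.0417 or a number of a turn 7.16, either way. A call with a gripper value outside its range is refused whole. "jaw" is the finger opening in m, from 0 to 0.094, set as the call begins (left out, the last holds). The fingers move at their own pace and stop on an object; "newtons" is the grip in N (left out, the last holds). Time passes only in rows, so rows that do not move let the fingers close. It gives the time, the measured TCP pose, the force, the opening and the grip force at its end, in the units of the state.
- observe(): the state, without advancing time (a new reading comes with each control period).
- capture(name): name is "scene" or "top" or "wrist"; returns the picture (384x512x3 uint8, blue, green, red); there is no depth.
- camera_params(name): a dict with "intrinsics" (3x3 intrinsics, pixels), "view" (4x4, takes a point from world to camera coordinates). Camera axes: x right, y up, looking along -z (the intrinsics and any distortion apply to the point x, -y, -z); pixel columns grow to the right and rows downward; lengths in m; the calibration is good to about 2 mm. The wrist camera is an equidistant fisheye: a pixel r from the principal point sees the ray r / f radians off the axis. A picture is of the moment at which its call begins: read the wrist's pose just before it. camera_params takes no time and is no camera call; for the wrist camera it gives the pose at the moment of the call.
- finish_job(): hands the job in; it is judged then, once.
Trained networks look in the newest picture that a camera, given by its name, has taken for a name from the list of things; names that differ only in an ending like _2 or _b are one class to them, and where a whole thing is asked for, a point or a joint stands for the part that bears it (a point fixed in the world has none). Each returns a list of dicts, best first, with "confidence" (0 to 1); they miss things now and then, are a little off and sometimes report something else, mostly with a low value. They report only what shows in the picture. A call takes as long as a camera call. They do not tell look-alikes from the thing itself.
- spot_in(camera, name): "point" ([x, y, z] in m, in world coordinates, good to about 4 mm: the middle of the surface that is visible of it).
- landmark_of(camera, name): "point" ([x, y, z] in m, in world coordinates, good to about 4 mm: a listed point, or the origin of a listed thing).
The state is a dict: "time": time; "joint_pos": joint angles; "qd": joint speeds; "joint_torque": joint torques, N m; "ee_pos": TCP position; "orientation": TCP orientation; "contact_force": force on the tool from outside, world axes, zero at the start; "wrist_torque": the same for the moment, N m; "width": finger opening in m; "gripper_force": force on a finger pad.
Only numpy, scipy, OpenCV 4.12 (cv2) and the standard library are available. Lean on these libraries where they do the work, as an engineer would, in place of code of your own. Each camera call takes 0.05 s, during which the arm holds its last target. There are 200 camera calls.

## Working session

There is one attempt and no reset: what is moved stays moved. The work goes in short steps, Python scripts to look and compute and a tool call to move; the robot and the scene stay as the last step left them, time stands still between calls to the robot, and variables do not carry over. Pictures are saved under pics/ and viewed, at most 18 in all, crops included, and the job is handed in when it is done.

Besides the shell and the picture viewer there is one more tool, called by a JSON object that holds its "name" and its "arguments", one argument or row to a line. arm_command: Moves the arm, as the interface text tells. Its arguments: {"type":"object","properties":{"moves":{"type":"array"},"jaw":{"type":"number"},"newtons":{"type":"number"}},"required":["moves"]}

```bash
mkdir -p pics; python3 - <<'E'
from workcell import *
import cv2,numpy as np
for c in ("scene","top"):
    cv2.imwrite(f"pics/{c}0.png",capture(c))
    for n in "collar_small collar_medium collar_large flask_small flask_medium flask_large funnel round_flask amber_bottle wash_bottle".split():
        r=landmark_of(c,n)
        print(c,n,[(np.round(d["point"],3).tolist(),round(d["confidence"],2)) for d in r[:5]])
s=observe();print(s)
for c in ("scene","top"):
    p=camera_params(c);print(c,p["intrinsics"],np.round(p["view"],3))
E
```

```text
scene collar_small [([0.628, 0.11, 0.028], 0.78), ([0.621, -0.137, 0.001], 0.5)]
scene collar_medium [([0.628, 0.106, 0.011], 0.73)]
scene collar_large [([0.63, 0.107, -0.002], 0.57)]
scene flask_small [([0.301, 0.277, -0.001], 0.9), ([0.51, 0.1, 0.0], 0.83), ([0.384, 0.094, 0.001], 0.79), ([0.432, 0.223, 0.001], 0.75), ([0.422, 0.365, -0.001], 0.63)]
scene flask_medium [([0.431, -0.216, 0.001], 0.69)]
scene flask_large [([0.619, -0.137, 0.002], 0.61)]
scene funnel [([0.47, -0.009, 0.023], 0.92)]
scene round_flask [([0.622, 0.33, 0.002], 0.79)]
scene amber_bottle [([0.611, -0.386, -0.001], 0.6)]
scene wash_bottle [([0.766, 0.006, -0.001], 0.64)]
top collar_small [([0.63, 0.108, 0.025], 0.65)]
top collar_medium [([0.626, 0.112, 0.012], 0.74)]
top collar_large [([0.63, 0.109, 0.002], 0.77), ([0.614, -0.381, -0.004], 0.74)]
top flask_small [([0.504, 0.097, 0.003], 0.89), ([0.416, 0.368, 0.004], 0.84), ([0.386, 0.094, 0.005], 0.77), ([0.433, 0.227, 0.002], 0.7), ([0.302, 0.284, -0.0], 0.67)]
top flask_medium [([0.433, -0.219, 0.002], 0.92), ([0.474, -0.009, 0.02], 0.29)]
top flask_large 
[... 817 characters left out ...]
00]), 'contact_force': array([ 0.28661027, -0.25465533,  0.60634387]), 'wrist_torque': array([-0.00838233,  0.02181504, -0.07086859]), 'gripper_force': 0.0, 'width': 0.09411004258934964}
scene [[370.78611414   0.         252.31575488]
 [  0.         370.78611414 191.01740966]
 [  0.           0.           1.        ]] [[-0.044  0.999  0.003  0.007]
 [-0.746 -0.035  0.665  0.369]
 [ 0.664  0.027  0.747 -1.342]
 [ 0.     0.     0.     1.   ]]
top [[383.85892468   0.         258.90936364]
 [  0.         383.85892468 193.59830383]
 [  0.           0.           1.        ]] [[-0.017 -1.     0.009  0.009]
 [ 0.998 -0.017  0.063 -0.525]
 [-0.062  0.01   0.998 -0.93 ]
 [ 0.     0.     0.     1.   ]]
```

View pics/scene0.png

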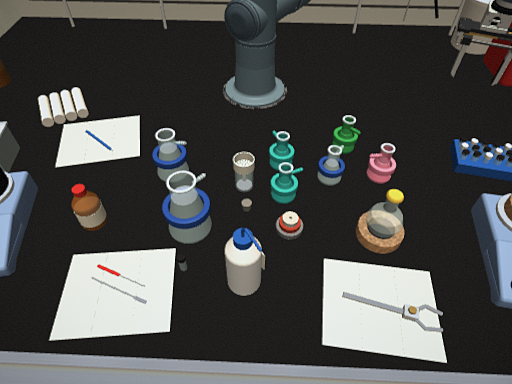

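View pics/top0.png

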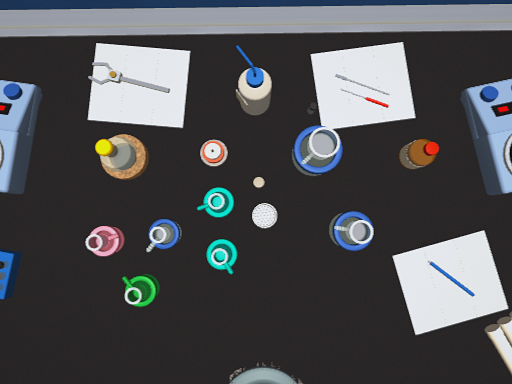

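The listed small flask is the one with the blue ring, at about (0.432, 0.225). The stack is at (0.628, 0.109), the medium flask at (0.432, -0.218), the large one at (0.621, -0.136) and the funnel at (0.471, -0.008). I'm moving above the stack now.

{"name": "arm_command", "arguments": {
  "moves": [
    [0.0245,-0.031,-0.003,0,0,0],
    [0.0245,-0.031,-0.003,0,0,0],
    [0.0245,-0.031,-0.003,0,0,0],
    [0.0245,-0.031,-0.003,0,0,0],
    [0.0245,-0.031,-0.003,0,0,0]
  ],
  "jaw": 0.094,
  "newtons": 20
}}

```text
time: 1.52
ee_pos: [0.3612, 0.4484, 0.3897]
orientation: [3.141, 0.0, 2.767]
contact_force: [0.9, -1.2, 0.0]
width: 0.0942
gripper_force: 0.0
```

{"name": "arm_command", "arguments": {
  "moves": [
    [0.0245,-0.031,-0.003,0,0,0],
    [0.0245,-0.031,-0.003,0,0,0],
    [0.0245,-0.031,-0.003,0,0,0],
    [0.0245,-0.031,-0.003,0,0,0],
    [0.0245,-0.031,-0.003,0,0,0]
  ]
}}

```text
time: 1.93
ee_pos: [0.4838, 0.2932, 0.3748]
orientation: [3.141, 0.0, 2.767]
contact_force: [0.1, 0.5, -1.0]
width: 0.0938
gripper_force: 0.0
```

{"name": "arm_command", "arguments": {
  "moves": [
    [0.0245,-0.031,-0.003,0,0,0],
    [0.0245,-0.031,-0.003,0,0,0],
    [0.0245,-0.031,-0.003,0,0,0],
    [0.0245,-0.031,-0.003,0,0,0],
    [0.0245,-0.031,-0.003,0,0,0]
  ]
}}

```text
time: 2.35
ee_pos: [0.6064, 0.1381, 0.3597]
orientation: [3.141, 0.0, 2.767]
contact_force: [0.5, 0.1, 0.3]
width: 0.0939
gripper_force: 0.0
```

{"name": "arm_command", "arguments": {
  "moves": [
    [0.011,-0.0145,0,0,0,0],
    [0.011,-0.0145,0,0,0,0],
    [0,0,0,0,0,0]
  ]
}}

```text
time: 2.6
ee_pos: [0.6288, 0.1088, 0.3598]
orientation: [-3.142, 0.001, 2.764]
contact_force: [-0.1, -0.5, 0.1]
width: 0.0941
gripper_force: 0.0
```

```bash
cat > h.py <<'E'
from workcell import *
import cv2,numpy as np
def px2plane(c,p,uv,z):
    K=np.array(p["intrinsics"]);V=np.array(p["view"])
    x=(uv[0]-K[0,2])/K[0,0];y=(uv[1]-K[1,2])/K[1,1]
    if c=="wrist":
        r=np.hypot(x,y);k=np.tan(r)/r if r>0 else 1;x*=k;y*=k
    d=V[:3,:3].T@np.array([x,-y,-1]);o=-V[:3,:3].T@V[:3,3]
    return o+d*(z-o[2])/d[2]
def proj(c,p,P):
    K=np.array(p["intrinsics"]);V=np.array(p["view"])
    q=V[:3,:3]@np.array(P)+V[:3,3];x,y,w=q[0],-q[1],-q[2]
    if c=="wrist":
        r=np.hypot(x,y);t=np.arctan2(r,w);x,y,w=x/r*t,y/r*t,1
    return K[0,0]*x/w+K[0,2],K[1,1]*y/w+K[1,2]
def look(c,names,save=None):
    p=camera_params(c);im=capture(c)
    if save: cv2.imwrite(f"pics/{save}.png",im)
    for n in names:
        print(n,[(np.round(d["point"],4).tolist(),round(d["confidence"],2)) for d in landmark_of(c,n)[:4]])
    return p,im
E
python3 - <<'E'
from h import *
p,im=look("wrist",["collar_small","collar_medium","collar_large"],"w1")
print(observe()["ee_pos"],p)
E
```

```text
collar_small [([0.6298, 0.1093, 0.0276], 0.63)]
collar_medium [([0.6254, 0.1124, 0.0142], 0.72)]
collar_large []
[0.62679352 0.11222831 0.35971785] {'intrinsics': array([[297.31863964,   0.        , 256.01937944],
       [  0.        , 297.31863964, 190.33370699],
       [  0.        ,   0.        ,   1.        ]]), 'view': array([[ 3.68162754e-01,  9.29761288e-01, -3.65329488e-04,
        -3.32545182e-01],
       [-8.95607789e-01,  3.54533228e-01, -2.68687323e-01,
         5.40900161e-01],
       [-2.49685550e-01,  9.92478568e-02,  9.63227382e-01,
        -2.02230358e-01],
       [ 0.00000000e+00,  0.00000000e+00,  0.00000000e+00,
         1.00000000e+00]])}
```

View pics/w1.png

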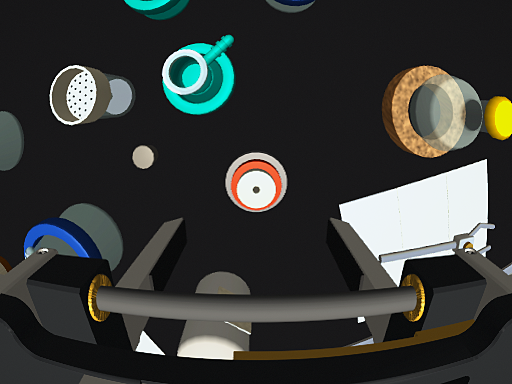

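The picture shows the stack right between the open fingers, with the small collar's hole at about pixel (256,189). The turquoise decoy and funnel are well clear.

```bash
python3 - <<'E'
from h import *
p=camera_params("wrist");print(observe()["ee_pos"])
print(px2plane("wrist",p,(256.5,189),.062))
# large/medium outlines and flask mouths by top/scene: rim pixel centres
t=camera_params("top");s=camera_params("scene")
print(px2plane("top",t,(212,151),.062),px2plane("scene",s,(290,216),.062))
for n,P in dict(S=(.432,.225,.108),M=(.432,-.2175,.142),L=(.621,-.136,.17),F=(.471,-.008,.1)).items():
    print(n,np.round(proj("top",t,P)),np.round(proj("scene",s,P)))
T=cv2.imread("pics/top0.png");S=cv2.imread("pics/scene0.png")
tiles=[]
for P in ((.432,.225,.108),(.432,-.2175,.142),(.621,-.136,.17)):
    row=[]
    for c,I,pp in (("top",T,t),("scene",S,s)):
        u,v=np.round(proj(c,pp,P)).astype(int)
        cr=cv2.resize(I[v-32:v+33,u-32:u+33],(260,260),interpolation=cv2.INTER_NEAREST);cv2.drawMarker(cr,(130,130),(0,0,255),0,12);row.append(cr)
    tiles.append(np.vstack(row))
cv2.imwrite("pics/m.png",np.hstack(tiles))
E
```

```text
[0.62679352 0.11222831 0.35971785]
[0.62501632 0.11338739 0.062     ]
[0.62481495 0.10963501 0.062     ] [0.62447108 0.10941374 0.062     ]
S [158. 235.] [334. 148.]
M [362. 232.] [164. 133.]
L [324. 142.] [181. 180.]
F [263. 215.] [244. 158.]
```

View pics/m.png

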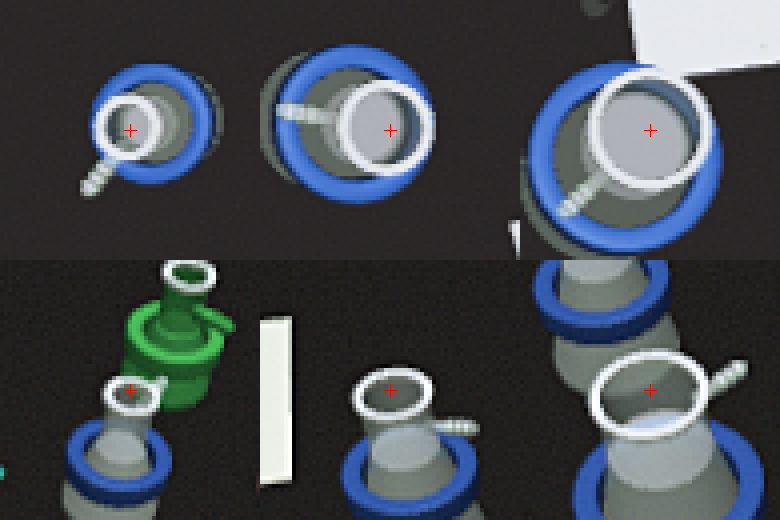

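The marked mouths agree with the estimates to 1–2 mm: S ≈ (0.434, 0.225), M ≈ (0.433, -0.216), L ≈ (0.6225, -0.136). Next I grip the small collar.

{"name": "arm_command", "arguments": {
  "moves": [
    [-0.002,0,-0.035,0,0,0],
    [0,0,-0.035,0,0,0],
    [0,0,-0.025,0,0,0],
    [0,0,-0.0146,0,0,0],
    [0,0,0,0,0,0]
  ]
}}

```text
time: 3.22
ee_pos: [0.6235, 0.112, 0.2463]
orientation: [-3.139, -0.007, 2.768]
contact_force: [-0.8, 0.4, -0.0]
width: 0.0941
gripper_force: 0.0
```

{"name": "arm_command", "arguments": {
  "moves": [
    [0,0,0,0,0,0],
    [0,0,0,0,0,0],
    [0,0,0,0,0,0],
    [0,0,0,0,0,0],
    [0,0,0,0,0,0]
  ],
  "jaw": 0.025,
  "newtons": 12
}}

```text
time: 3.63
ee_pos: [0.6259, 0.1109, 0.2515]
orientation: [3.141, 0.002, 2.767]
contact_force: [0.2, 0.1, -0.4]
width: 0.064
gripper_force: 0.0
```

{"name": "arm_command", "arguments": {
  "moves": [
    [0,0,0,0,0,0],
    [0,0,0,0,0,0],
    [0,0,0.005,0,0,0],
    [0,0,0.01,0,0,0],
    [0,0,0.015,0,0,0]
  ]
}}

```text
time: 4.05
ee_pos: [0.625, 0.1109, 0.2797]
orientation: [-3.141, -0.002, 2.767]
contact_force: [-0.2, 0.4, 0.9]
width: 0.0308
gripper_force: 0.0
```

The fingers close at only about 0.08 m/s, so I lifted before they gripped. I'll reopen, look, and redo it.

{"name": "arm_command", "arguments": {
  "moves": [
    [0,0,0.01,0,0,0],
    [0,0,0.01,0,0,0],
    [0,0,0,0,0,0],
    [0,0,0,0,0,0],
    [0,0,0,0,0,0]
  ],
  "jaw": 0.06
}}

```text
time: 4.47
ee_pos: [0.6252, 0.1109, 0.2996]
orientation: [-3.141, -0.001, 2.767]
contact_force: [-0.5, -0.6, -0.3]
width: 0.0589
gripper_force: 0.0
```

```bash
python3 - <<'E'
from h import *
p,im=look("wrist",["collar_small","collar_medium"],"w2")
print(observe()["ee_pos"],observe()["width"])
E
```

```text
collar_small [([0.631, 0.1116, 0.0258], 0.69), ([0.6227, 0.3273, -0.0031], 0.59)]
collar_medium [([0.6263, 0.1084, 0.0138], 0.59)]
[0.62515899 0.1108745  0.29907938] 0.05971240497698124
```

View pics/w2.png

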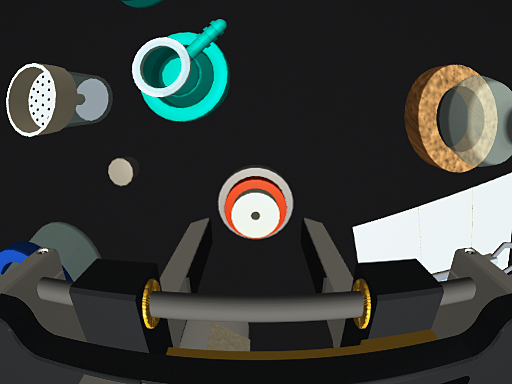

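The stack is undisturbed, its centre at pixel (255,215) between the fingers. I'll descend and close fully this time.

{"name": "arm_command", "arguments": {
  "moves": [
    [0,0,-0.025,0,0,0],
    [0,0,-0.015,0,0,0],
    [0,0,-0.0096,0,0,0],
    [0,0,0,0,0,0]
  ]
}}

```text
time: 4.95
ee_pos: [0.6243, 0.1108, 0.2473]
orientation: [-3.14, -0.005, 2.767]
contact_force: [-0.3, 0.2, -1.3]
width: 0.0603
gripper_force: 0.0
```

{"name": "arm_command", "arguments": {
  "moves": [
    [0,0,0,0,0,0],
    [0,0,0,0,0,0],
    [0,0,0,0,0,0],
    [0,0,0,0,0,0],
    [0,0,0,0,0,0]
  ],
  "jaw": 0.02,
  "newtons": 12
}}

```text
time: 5.37
ee_pos: [0.6259, 0.1109, 0.2517]
orientation: [3.141, 0.002, 2.767]
contact_force: [-1.1, -0.0, 2.9]
width: 0.0373
gripper_force: 12.0
```

{"name": "arm_command", "arguments": {
  "moves": [
    [0,0,0,0,0,0],
    [0,0,0,0,0,0]
  ]
}}

```text
time: 5.53
ee_pos: [0.6259, 0.1109, 0.2516]
orientation: [3.141, 0.002, 2.767]
contact_force: [0.3, 0.1, 4.8]
width: 0.0374
gripper_force: 12.0
```

{"name": "arm_command", "arguments": {
  "moves": [
    [0,0,0.015,0,0,0],
    [0,0,0.025,0,0,0],
    [0,0,0.03,0,0,0],
    [0,0,0.03,0,0,0],
    [-0.01,0.006,0.03,0,0,0]
  ]
}}

```text
time: 5.95
ee_pos: [0.6159, 0.1162, 0.3814]
orientation: [-3.141, -0.0, 2.766]
contact_force: [-0.5, 0.9, -0.8]
width: 0.0376
gripper_force: 12.0
```

{"name": "arm_command", "arguments": {
  "moves": [
    [-0.03,0.018,0,0,0,0],
    [-0.03,0.018,0,0,0,0],
    [-0.03,0.018,0,0,0,0],
    [-0.03,0.018,0,0,0,0],
    [-0.03,0.018,0,0,0,0]
  ]
}}

```text
time: 6.37
ee_pos: [0.4637, 0.2074, 0.38]
orientation: [-3.141, -0.001, 2.766]
contact_force: [0.5, 1.3, 0.4]
width: 0.0375
gripper_force: 12.0
```

{"name": "arm_command", "arguments": {
  "moves": [
    [-0.02,0.011,0,0,0,0],
    [-0.0114,0.0071,0,0,0,0],
    [0,0,0,0,0,0],
    [0,0,0,0,0,0]
  ]
}}

```text
time: 6.7
ee_pos: [0.4342, 0.225, 0.3806]
orientation: [3.141, 0.001, 2.767]
contact_force: [-0.7, -0.2, 0.5]
width: 0.0374
gripper_force: 12.0
```

```bash
python3 - <<'E'
from h import *
p,im=look("wrist",["collar_small","collar_medium","flask_small"],"w3")
print(observe()["ee_pos"],observe()["width"])
E
```

```text
collar_small [([0.4307, -0.2154, -0.003], 0.64), ([0.4384, 0.2238, 0.1586], 0.59)]
collar_medium [([0.6265, 0.1124, 0.0125], 0.58)]
flask_small [([0.3819, 0.0902, -0.0017], 0.91), ([0.4208, 0.3647, -0.0007], 0.9), ([0.5062, 0.0945, -0.0014], 0.84), ([0.2998, 0.2802, -0.0046], 0.78)]
[0.43511473 0.22439131 0.38046914] 0.03758537251332331
```

View pics/w3.png

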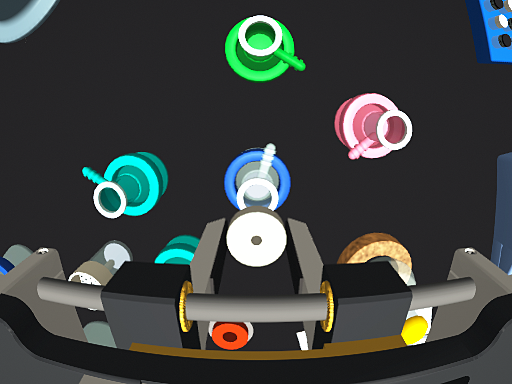

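The collar is held level, centred at pixel (257,238), with the blue-ringed flask's mouth at about (257,196).

```bash
python3 - <<'E'
from h import *
p=camera_params("wrist");print(observe()["ee_pos"])
print(px2plane("wrist",p,(257,197),.108),px2plane("wrist",p,(257,239),.192),proj("wrist",p,(.434,.225,.108)))
cv2.imwrite("pics/c3.png",cv2.resize(cv2.imread("pics/w3.png")[140:270,190:330],None,fx=4,fy=4))
E
```

```text
[0.43511473 0.22439131 0.38046914]
[0.43405661 0.2256498  0.108     ] [0.43579439 0.22471763 0.192     ] (np.float64(256.29592419653653), np.float64(197.2002525114492))
```

View pics/c3.png

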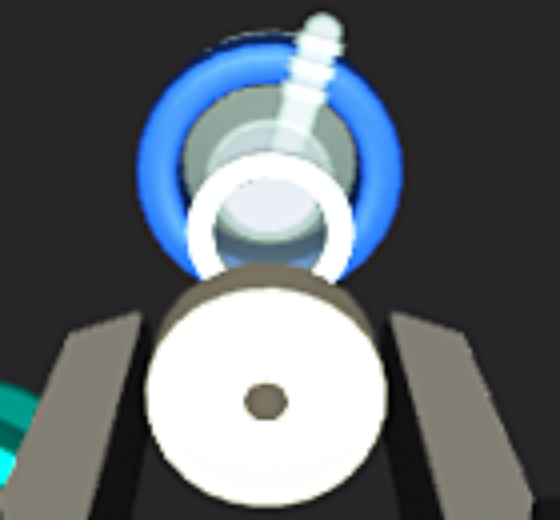

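{"name": "arm_command", "arguments": {
  "moves": [
    [-0.001,0.001,-0.03,0,0,0],
    [0,0,-0.02,0,0,0],
    [0,0,-0.01,0,0,0],
    [0,0,-0.007,0,0,0],
    [0,0,-0.003,0,0,0]
  ]
}}

```text
time: 7.32
ee_pos: [0.4339, 0.2257, 0.311]
orientation: [-3.141, -0.0, 2.766]
contact_force: [-3.1, -1.2, 11.6]
width: 0.0378
gripper_force: 12.0
```

{"name": "arm_command", "arguments": {
  "moves": [
    [0,0,0,0,0,0],
    [0,0,0,0,0,0]
  ]
}}

```text
time: 7.48
ee_pos: [0.4338, 0.2259, 0.3114]
orientation: [3.141, 0.001, 2.766]
contact_force: [-0.1, -0.1, 0.5]
width: 0.0376
gripper_force: 12.0
```

{"name": "arm_command", "arguments": {
  "moves": [
    [0,0,0,0,0,0],
    [0,0,0,0,0,0],
    [0,0,0,0,0,0],
    [0,0,0.005,0,0,0],
    [0,0,0.02,0,0,0]
  ],
  "jaw": 0.075
}}

```text
time: 7.9
ee_pos: [0.432, 0.2257, 0.3331]
orientation: [-3.138, -0.005, 2.767]
contact_force: [0.3, -0.0, -0.3]
width: 0.0675
gripper_force: 0.0
```

{"name": "arm_command", "arguments": {
  "moves": [
    [0,0,0.03,0,0,0],
    [0,0,0.03,0,0,0],
    [0,0,0,0,0,0]
  ]
}}

```text
time: 8.15
ee_pos: [0.4344, 0.2264, 0.4024]
orientation: [3.135, 0.009, 2.767]
contact_force: [0.2, -0.0, 0.7]
width: 0.075
gripper_force: 0.0
```

```bash
python3 - <<'E'
from h import *
p,im=look("wrist",["collar_small","flask_small"])
print(observe()["ee_pos"],observe()["width"])
im2=capture("scene")
cv2.imwrite("pics/c4.png",np.hstack([cv2.resize(im[130:270,186:326],(400,400)),cv2.resize(im2[120:210,290:380],(400,400))]))
E
```

```text
collar_small [([0.4383, 0.2313, 0.0872], 0.68)]
flask_small [([0.4219, 0.3681, 0.0], 0.92), ([0.3853, 0.0881, -0.0038], 0.84), ([0.3022, 0.2829, -0.0016], 0.79), ([0.4339, 0.2258, -0.0019], 0.73)]
[0.43287703 0.22595509 0.39540147] 0.07491979949369759
```

View pics/c4.png

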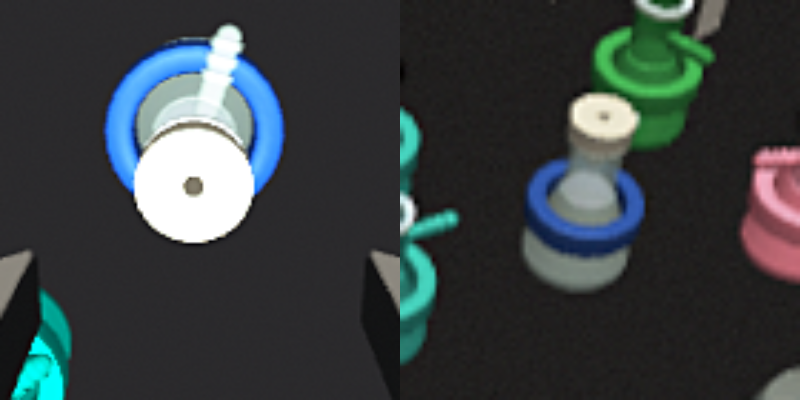

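The small collar is seated flat, its flange level on the blue-ringed flask. Next is the medium collar.

{"name": "arm_command", "arguments": {
  "moves": [
    [0.032,-0.01925,-0.005,0,0,0],
    [0.032,-0.01925,-0.01,0,0,0],
    [0.032,-0.01925,-0.01,0,0,0],
    [0.032,-0.01925,-0.01,0,0,0],
    [0.032,-0.01925,-0.01,0,0,0]
  ]
}}

```text
time: 8.77
ee_pos: [0.5938, 0.1286, 0.3478]
orientation: [-3.14, -0.003, 2.767]
contact_force: [0.4, 0.6, 0.8]
width: 0.0751
gripper_force: 0.0
```

{"name": "arm_command", "arguments": {
  "moves": [
    [0.02,-0.012,-0.015,0,0,0],
    [0.012,-0.00725,-0.015,0,0,0],
    [0,0,0,0,0,0]
  ]
}}

```text
time: 9.02
ee_pos: [0.6253, 0.1086, 0.3147]
orientation: [-3.138, -0.008, 2.764]
contact_force: [-0.2, 0.5, 0.1]
width: 0.0753
gripper_force: 0.0
```

```bash
python3 - <<'E'
from h import *
p,im=look("wrist",["collar_medium","collar_large"])
print(observe()["ee_pos"],observe()["width"])
hsv=cv2.cvtColor(im,cv2.COLOR_BGR2HSV)
m=((hsv[...,0]<15)|(hsv[...,0]>172))&(hsv[...,1]>150)&(hsv[...,2]>120);m[300:]=0
n,l,s,c=cv2.connectedComponentsWithStats(m.astype(np.uint8));i=1+s[1:,4].argmax();print(s[i])
b=s[i];print(px2plane("wrist",p,(b[0]+b[2]/2-.5,b[1]+b[3]/2-.5),.048))
E
```

```text
collar_medium [([0.6235, 0.1105, 0.0133], 0.89)]
collar_large []
[0.62435591 0.11084793 0.31955893] 0.0749989791867173
[ 230  176   58   56 2143]
[0.62631696 0.1094681  0.048     ]
```

{"name": "arm_command", "arguments": {
  "moves": [
    [0.001,0,-0.035,0,0,0],
    [0,0,-0.03,0,0,0],
    [0,0,-0.013,0,0,0],
    [0,0,-0.006,0,0,0],
    [0,0,0,0,0,0]
  ]
}}

```text
time: 9.58
ee_pos: [0.6254, 0.111, 0.2359]
orientation: [-3.141, -0.002, 2.768]
contact_force: [0.1, -0.1, 1.5]
width: 0.0749
gripper_force: 0.0
```

{"name": "arm_command", "arguments": {
  "moves": [
    [0,0,0,0,0,0],
    [0,0,0,0,0,0],
    [0,0,0,0,0,0],
    [0,0,0,0,0,0],
    [0,0,0,0,0,0]
  ],
  "jaw": 0.035,
  "newtons": 12
}}

```text
time: 10.0
ee_pos: [0.6266, 0.1104, 0.238]
orientation: [3.141, 0.002, 2.767]
contact_force: [-0.7, -0.4, 4.2]
width: 0.0521
gripper_force: 12.0
```

{"name": "arm_command", "arguments": {
  "moves": [
    [0,0,0,0,0,0],
    [0,0,0,0,0,0]
  ]
}}

```text
time: 10.17
ee_pos: [0.6267, 0.1104, 0.238]
orientation: [3.141, 0.002, 2.767]
contact_force: [-1.7, -0.9, 6.2]
width: 0.0516
gripper_force: 12.0
```

{"name": "arm_command", "arguments": {
  "moves": [
    [0,0,0.015,0,0,0],
    [0,0,0.03,0,0,0],
    [0,0,0.04,0,0,0],
    [0,0,0.04,0,0,0],
    [0,0,0.039,0,0,0]
  ]
}}

```text
time: 10.58
ee_pos: [0.6255, 0.1105, 0.4028]
orientation: [3.142, -0.0, 2.767]
contact_force: [0.4, -0.2, -0.6]
width: 0.0521
gripper_force: 12.0
```

{"name": "arm_command", "arguments": {
  "moves": [
    [-0.0193,-0.03265,0,0,0,0],
    [-0.0193,-0.03265,0,0,0,0],
    [-0.0193,-0.03265,0,0,0,0],
    [-0.0193,-0.03265,0,0,0,0],
    [-0.0193,-0.03265,0,0,0,0]
  ]
}}

```text
time: 11.0
ee_pos: [0.5281, -0.0537, 0.4011]
orientation: [3.142, 0.0, 2.767]
contact_force: [0.4, -0.9, -0.6]
width: 0.052
gripper_force: 12.0
```

{"name": "arm_command", "arguments": {
  "moves": [
    [-0.0193,-0.03265,0,0,0,0],
    [-0.0193,-0.03265,0,0,0,0],
    [-0.0193,-0.03265,0,0,0,0],
    [-0.0193,-0.03265,0,0,0,0],
    [-0.0103,-0.01765,0,0,0,0]
  ]
}}

```text
time: 11.42
ee_pos: [0.4401, -0.2031, 0.4011]
orientation: [-3.141, 0.0, 2.764]
contact_force: [0.4, -0.7, -0.5]
width: 0.0521
gripper_force: 12.0
```

{"name": "arm_command", "arguments": {
  "moves": [
    [-0.009,-0.015,0,0,0,0],
    [0,0,0,0,0,0],
    [0,0,0,0,0,0]
  ]
}}

```text
time: 11.67
ee_pos: [0.4327, -0.2163, 0.4009]
orientation: [3.141, 0.0, 2.765]
contact_force: [0.2, 0.7, -1.5]
width: 0.0516
gripper_force: 12.0
```

```bash
python3 - <<'E'
from h import *
p,im=look("wrist",["collar_medium","flask_medium","flask_large"])
print(observe()["ee_pos"],observe()["width"],proj("wrist",p,(.433,-.216,.142)))
cv2.imwrite("pics/c5.png",cv2.resize(im[110:290,150:360],None,fx=3.3,fy=3.3))
E
```

```text
collar_medium [([0.4304, -0.2143, 0.1778], 0.64)]
flask_medium [([0.433, -0.2183, 0.0019], 0.9)]
flask_large [([0.6211, -0.136, 0.0004], 0.83)]
[ 0.43346575 -0.21513767  0.4005191 ] 0.05173188053920272 (np.float64(256.4452291188891), np.float64(203.45853263403345))
```

View pics/c5.png

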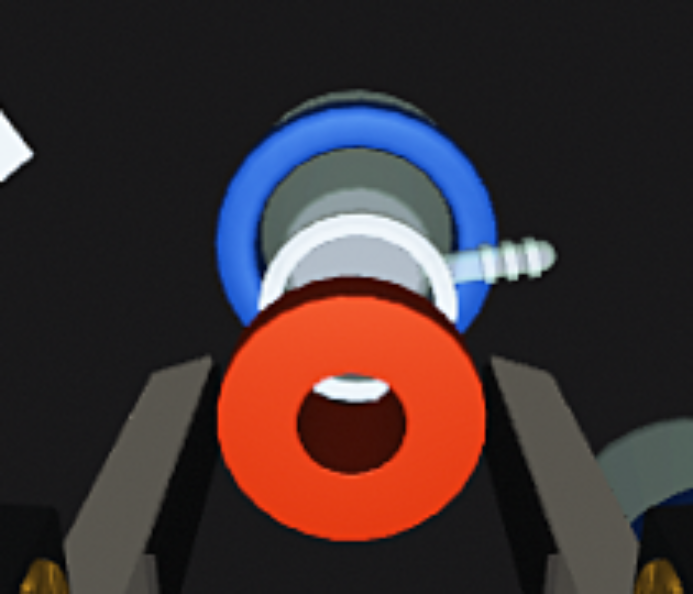

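The medium collar is held level, and the mouth centre sits about 2 px right of prediction at (258.8,203). I shift 2 mm and lower.

{"name": "arm_command", "arguments": {
  "moves": [
    [0.0007,0.0018,-0.02,0,0,0],
    [0,0,-0.02,0,0,0],
    [0,0,-0.008,0,0,0],
    [0,0,-0.005,0,0,0],
    [0,0,-0.003,0,0,0]
  ]
}}

```text
time: 12.28
ee_pos: [0.4344, -0.214, 0.3458]
orientation: [3.141, -0.0, 2.768]
contact_force: [-4.0, 3.0, 16.4]
width: 0.0521
gripper_force: 12.0
```

{"name": "arm_command", "arguments": {
  "moves": [
    [0,0,0,0,0,0],
    [0,0,0,0,0,0]
  ]
}}

```text
time: 12.45
ee_pos: [0.4344, -0.2142, 0.3458]
orientation: [-3.141, 0.002, 2.767]
contact_force: [-0.3, 0.2, 3.2]
width: 0.0521
gripper_force: 12.0
```

{"name": "arm_command", "arguments": {
  "moves": [
    [0,0,0,0,0,0],
    [0,0,0,0,0,0],
    [0,0,0,0,0,0],
    [0,0,0.005,0,0,0],
    [0,0,0.02,0,0,0]
  ],
  "jaw": 0.094
}}

```text
time: 12.87
ee_pos: [0.4329, -0.2136, 0.3668]
orientation: [3.139, -0.006, 2.767]
contact_force: [0.7, 0.5, 0.1]
width: 0.0816
gripper_force: 0.0
```

{"name": "arm_command", "arguments": {
  "moves": [
    [0,0,0.025,0,0,0],
    [0,0,0.025,0,0,0],
    [0,0,0,0,0,0]
  ]
}}

```text
time: 13.12
ee_pos: [0.4346, -0.2149, 0.4252]
orientation: [-3.139, 0.009, 2.767]
contact_force: [0.6, -1.1, 1.2]
width: 0.0937
gripper_force: 0.0
```

```bash
python3 - <<'E'
from h import *
p,im=look("wrist",["collar_medium","flask_medium"])
print(observe()["ee_pos"],observe()["width"])
im2=capture("scene")
cv2.imwrite("pics/c6.png",np.hstack([cv2.resize(im[120:280,176:336],(400,400)),cv2.resize(im2[100:200,115:215],(400,400))]))
E
```

```text
collar_medium [([0.4325, -0.2147, 0.1209], 0.74)]
flask_medium [([0.4339, -0.2156, -0.0005], 0.89)]
[ 0.43358492 -0.21409511  0.41895415] 0.09393880546850478
```

View pics/c6.png

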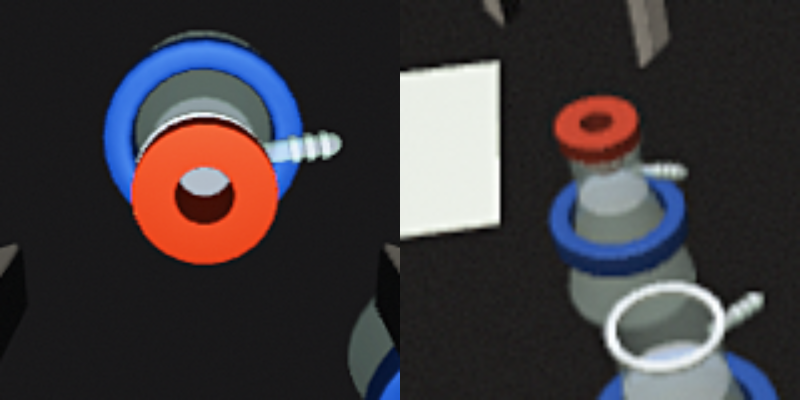

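The medium collar is seated flat (foot reads 0.121 m). I'm returning for the large one.

{"name": "arm_command", "arguments": {
  "moves": [
    [0.0192,0.0325,0,0,0,0],
    [0.0192,0.0325,0,0,0,0],
    [0.0192,0.0325,0,0,0,0],
    [0.0192,0.0325,0,0,0,0],
    [0.0192,0.0325,-0.005,0,0,0]
  ]
}}

```text
time: 13.73
ee_pos: [0.5302, -0.05, 0.4135]
orientation: [-3.141, -0.001, 2.767]
contact_force: [1.0, -0.3, 0.1]
width: 0.0937
gripper_force: 0.0
```

{"name": "arm_command", "arguments": {
  "moves": [
    [0.0192,0.0325,-0.015,0,0,0],
    [0.0192,0.0325,-0.015,0,0,0],
    [0.0192,0.0325,-0.015,0,0,0],
    [0.0192,0.0325,-0.015,0,0,0],
    [0.0096,0.0162,-0.015,0,0,0]
  ]
}}

```text
time: 14.15
ee_pos: [0.6166, 0.0977, 0.3366]
orientation: [-3.141, -0.003, 2.769]
contact_force: [-0.1, -0.5, 0.2]
width: 0.0937
gripper_force: 0.0
```

{"name": "arm_command", "arguments": {
  "moves": [
    [0.0096,0.0162,-0.015,0,0,0],
    [0,0,0,0,0,0],
    [0,0,0,0,0,0]
  ]
}}

```text
time: 14.4
ee_pos: [0.6251, 0.1112, 0.3217]
orientation: [-3.139, -0.005, 2.768]
contact_force: [-0.3, -0.3, -0.2]
width: 0.0937
gripper_force: 0.0
```

```bash
python3 - <<'E'
from h import *
p,im=look("wrist",["collar_large","collar_medium"],"w7")
print(observe()["ee_pos"],observe()["width"],proj("wrist",p,(.626,.1105,.034)))
cv2.imwrite("pics/c7.png",cv2.resize(im[110:290,150:360],None,fx=3,fy=3))
E
```

```text
collar_large [([0.6213, 0.1103, 0.001], 0.93)]
collar_medium []
[0.62559473 0.10981111 0.32497389] 0.09416180039296639 (np.float64(256.4668767414081), np.float64(196.42429673324904))
```

View pics/c7.png

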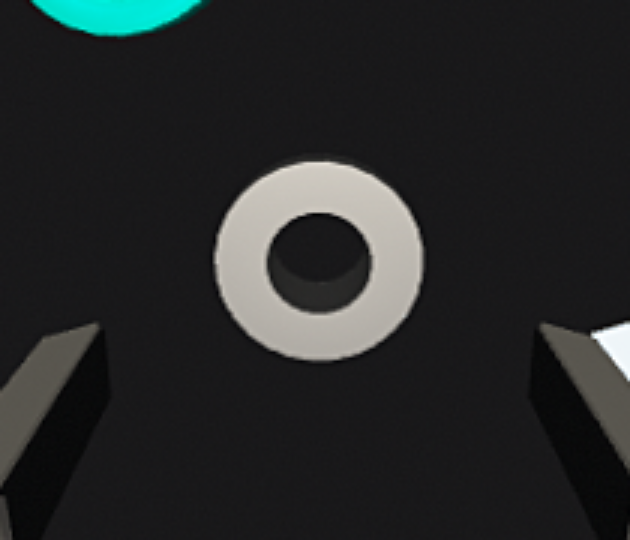

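The large collar stands alone, centred at pixel (256,197), right where predicted. I'll descend and grip it.

{"name": "arm_command", "arguments": {
  "moves": [
    [0,0,-0.035,0,0,0],
    [0,0,-0.035,0,0,0],
    [0,0,-0.02,0,0,0],
    [0,0,-0.012,0,0,0],
    [0,0,0,0,0,0]
  ]
}}

```text
time: 14.97
ee_pos: [0.6247, 0.1098, 0.2203]
orientation: [-3.14, -0.004, 2.766]
contact_force: [-0.2, 0.7, 0.6]
width: 0.094
gripper_force: 0.0
```

{"name": "arm_command", "arguments": {
  "moves": [
    [0,0,0,0,0,0],
    [0,0,0,0,0,0],
    [0,0,0,0,0,0],
    [0,0,0,0,0,0],
    [0,0,0,0,0,0]
  ],
  "jaw": 0.045,
  "newtons": 14
}}

```text
time: 15.38
ee_pos: [0.6263, 0.1107, 0.224]
orientation: [3.141, 0.002, 2.767]
contact_force: [-0.5, -1.1, 3.8]
width: 0.0668
gripper_force: 14.0
```

{"name": "arm_command", "arguments": {
  "moves": [
    [0,0,0,0,0,0],
    [0,0,0,0,0,0]
  ]
}}

```text
time: 15.55
ee_pos: [0.6264, 0.1107, 0.2239]
orientation: [3.141, 0.002, 2.767]
contact_force: [-0.7, -0.4, 5.9]
width: 0.0663
gripper_force: 14.0
```

{"name": "arm_command", "arguments": {
  "moves": [
    [0,0,0.02,0,0,0],
    [0,0,0.035,0,0,0],
    [0,0,0.04,0,0,0],
    [0,0,0.04,0,0,0],
    [0,0,0.04,0,0,0]
  ]
}}

```text
time: 15.97
ee_pos: [0.6252, 0.1108, 0.3985]
orientation: [-3.141, -0.001, 2.767]
contact_force: [1.1, -0.2, -0.6]
width: 0.0662
gripper_force: 14.0
```

{"name": "arm_command", "arguments": {
  "moves": [
    [0,-0.015,0.033,0,0,0],
    [-0.0005,-0.035,0,0,0,0],
    [-0.0005,-0.035,0,0,0,0],
    [-0.0005,-0.035,0,0,0,0],
    [-0.0005,-0.035,0,0,0,0]
  ]
}}

```text
time: 16.38
ee_pos: [0.6233, -0.0455, 0.4302]
orientation: [3.142, -0.0, 2.768]
contact_force: [0.2, -0.4, -0.8]
width: 0.0666
gripper_force: 14.0
```

{"name": "arm_command", "arguments": {
  "moves": [
    [-0.0005,-0.035,0,0,0,0],
    [-0.0005,-0.035,0,0,0,0],
    [-0.0002,-0.0218,0,0,0,0],
    [0,0,0,0,0,0],
    [0,0,0,0,0,0]
  ]
}}

```text
time: 16.8
ee_pos: [0.6223, -0.137, 0.4298]
orientation: [3.141, -0.001, 2.765]
contact_force: [-0.0, 0.4, -1.7]
width: 0.0666
gripper_force: 14.0
```

```bash
python3 - <<'E'
from h import *
p,im=look("wrist",["collar_large","flask_large"])
print(observe()["ee_pos"],observe()["width"],proj("wrist",p,(.6225,-.136,.17)))
cv2.imwrite("pics/c8.png",cv2.resize(im[110:290,150:360],None,fx=3,fy=3))
E
```

```text
collar_large [([0.6183, -0.1358, 0.2073], 0.94)]
flask_large [([0.6216, -0.1365, 0.0002], 0.81)]
[ 0.6225643  -0.13491557  0.43016128] 0.06662973698040543 (np.float64(257.1135213399267), np.float64(203.15807495289312))
```

View pics/c8.png

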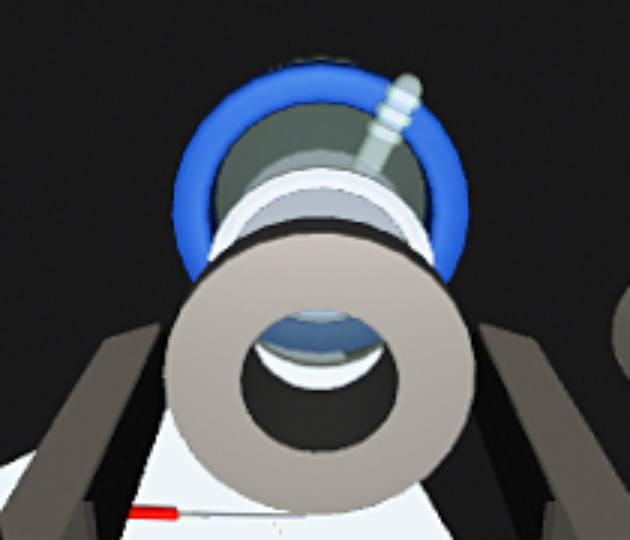

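The mouth ring centre at pixel (257,202.7) matches the prediction, and the collar is held level. I lower it now.

{"name": "arm_command", "arguments": {
  "moves": [
    [0,0,-0.02,0,0,0],
    [0,0,-0.02,0,0,0],
    [0,0,-0.01,0,0,0],
    [0,0,-0.005,0,0,0],
    [0,0,-0.003,0,0,0]
  ]
}}

```text
time: 17.37
ee_pos: [0.6228, -0.1351, 0.374]
orientation: [3.141, -0.001, 2.768]
contact_force: [-5.5, 3.1, 14.5]
width: 0.0664
gripper_force: 14.0
```

{"name": "arm_command", "arguments": {
  "moves": [
    [0,0,0,0,0,0],
    [0,0,0,0,0,0]
  ]
}}

```text
time: 17.53
ee_pos: [0.623, -0.1356, 0.3739]
orientation: [3.141, 0.002, 2.768]
contact_force: [-0.7, 0.5, 2.0]
width: 0.0662
gripper_force: 14.0
```

{"name": "arm_command", "arguments": {
  "moves": [
    [0,0,0,0,0,0],
    [0,0,0,0,0,0],
    [0,0,0,0,0,0],
    [0,0,0.005,0,0,0],
    [0,0,0.02,0,0,0]
  ],
  "jaw": 0.094
}}

```text
time: 17.95
ee_pos: [0.6218, -0.1359, 0.394]
orientation: [3.142, -0.007, 2.767]
contact_force: [0.3, 0.1, -0.1]
width: 0.0932
gripper_force: 0.0
```

{"name": "arm_command", "arguments": {
  "moves": [
    [0,0,0.025,0,0,0],
    [0,0,0.025,0,0,0],
    [0,0,0,0,0,0]
  ]
}}

```text
time: 18.2
ee_pos: [0.6233, -0.1364, 0.4542]
orientation: [-3.141, 0.01, 2.767]
contact_force: [0.5, 0.6, 0.0]
width: 0.0938
gripper_force: 0.0
```

```bash
python3 - <<'E'
from h import *
p,im=look("wrist",["collar_large","flask_large","funnel"])
print(observe()["ee_pos"],observe()["width"])
im2=capture("scene");print(landmark_of("scene","funnel"),landmark_of("scene","collar_large"))
cv2.imwrite("pics/c9.png",np.hstack([cv2.resize(im[100:280,166:346],(400,400)),cv2.resize(im2[135:245,130:240],(400,400))]))
E
```

```text
collar_large [([0.6209, -0.1331, 0.1519], 0.91)]
flask_large [([0.4752, -0.0113, 0.0184], 0.63), ([0.6166, -0.1389, -0.0012], 0.59)]
funnel [([0.4727, -0.008, 0.0189], 0.87)]
[ 0.62230002 -0.13607717  0.44595258] 0.09413608049668264
[{'point': [0.4715, -0.0092, 0.0212], 'confidence': 0.57}] [{'point': [0.6237, -0.1352, 0.1479], 'confidence': 0.6}]
```

View pics/c9.png

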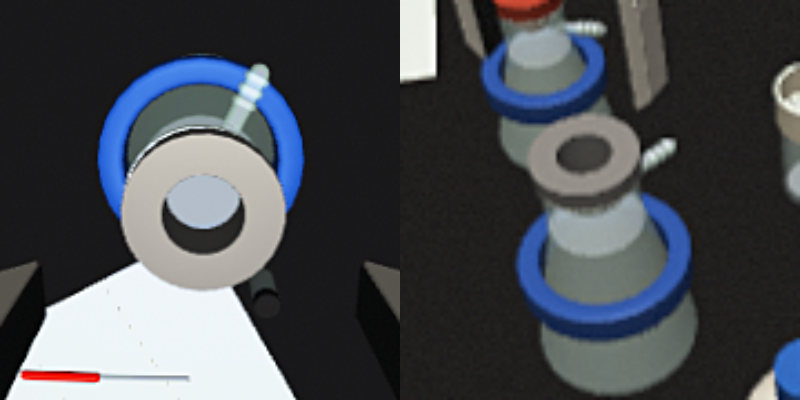

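The large collar is seated flat. On to the funnel at (0.472, -0.009).

{"name": "arm_command", "arguments": {
  "moves": [
    [-0.0301,0.0254,0,0,0,0],
    [-0.0301,0.0254,0,0,0,0],
    [-0.0301,0.0254,0,0,0,0],
    [-0.0301,0.0254,0,0,0,0],
    [-0.0301,0.0254,0,0,0,0]
  ]
}}

```text
time: 18.97
ee_pos: [0.4705, -0.0082, 0.4462]
orientation: [-3.141, -0.002, 2.766]
contact_force: [0.7, 0.6, 0.1]
width: 0.0943
gripper_force: 0.0
```

{"name": "arm_command", "arguments": {
  "moves": [
    [0,0,-0.03,0,0,0],
    [0,0,-0.03,0,0,0],
    [0,0,-0.027,0,0,0],
    [0,0,0,0,0,0],
    [0,0,0,0,0,0]
  ]
}}

```text
time: 19.38
ee_pos: [0.4716, -0.009, 0.3591]
orientation: [-3.141, -0.004, 2.767]
contact_force: [0.6, -0.2, 0.1]
width: 0.0942
gripper_force: 0.0
```

```bash
python3 - <<'E'
from h import *
p,im=look("wrist",["funnel"])
print(observe()["ee_pos"],observe()["width"],proj("wrist",p,(.472,-.009,.1)))
cv2.imwrite("pics/c10.png",cv2.resize(im[110:290,150:360],None,fx=3,fy=3))
E
```

```text
funnel [([0.4747, -0.0082, 0.021], 0.85)]
[ 0.47267815 -0.0093346   0.3619423 ] 0.09429078591135755 (np.float64(256.40429682762107), np.float64(204.88295053408052))
```

View pics/c10.png

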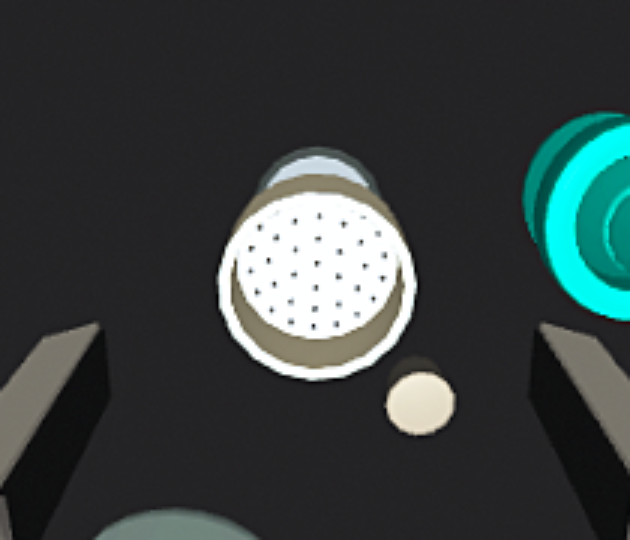

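The funnel's rim is centred at pixel (256,205), as predicted. I'll descend and grip the cup.

{"name": "arm_command", "arguments": {
  "moves": [
    [0,0,-0.03,0,0,0],
    [0,0,-0.03,0,0,0],
    [0,0,-0.015,0,0,0],
    [0,0,-0.008,0,0,0],
    [0,0,0,0,0,0]
  ]
}}

```text
time: 19.9
ee_pos: [0.4723, -0.0093, 0.2773]
orientation: [-3.141, -0.001, 2.767]
contact_force: [0.9, -0.6, -0.7]
width: 0.0941
gripper_force: 0.0
```

{"name": "arm_command", "arguments": {
  "moves": [
    [0,0,0,0,0,0],
    [0,0,0,0,0,0],
    [0,0,0,0,0,0],
    [0,0,0,0,0,0],
    [0,0,0,0,0,0]
  ],
  "jaw": 0.04,
  "newtons": 15
}}

```text
time: 20.32
ee_pos: [0.4723, -0.0092, 0.2783]
orientation: [3.141, 0.002, 2.767]
contact_force: [-0.3, -0.6, 0.7]
width: 0.0636
gripper_force: 0.0
```

{"name": "arm_command", "arguments": {
  "moves": [
    [0,0,0,0,0,0],
    [0,0,0,0,0,0],
    [0,0,0,0,0,0]
  ]
}}

```text
time: 20.57
ee_pos: [0.4722, -0.0092, 0.2779]
orientation: [-3.141, 0.001, 2.767]
contact_force: [-0.9, -0.6, 1.8]
width: 0.0564
gripper_force: 15.0
```

{"name": "arm_command", "arguments": {
  "moves": [
    [0,0,0.02,0,0,0],
    [0,0,0.035,0,0,0],
    [0,0,0.04,0,0,0],
    [0,0,0.04,0,0,0],
    [0,0,0.04,0,0,0]
  ]
}}

```text
time: 20.98
ee_pos: [0.4715, -0.0089, 0.4536]
orientation: [3.142, -0.001, 2.767]
contact_force: [0.8, -0.6, -1.2]
width: 0.0565
gripper_force: 15.0
```

{"name": "arm_command", "arguments": {
  "moves": [
    [0.01,-0.008,0.038,0,0,0],
    [0.03,-0.025,0,0,0,0],
    [0.03,-0.025,0,0,0,0],
    [0.03,-0.025,0,0,0,0],
    [0.03,-0.025,0,0,0,0]
  ]
}}

```text
time: 21.4
ee_pos: [0.6032, -0.1182, 0.49]
orientation: [3.141, -0.001, 2.767]
contact_force: [-0.2, -0.3, -0.9]
width: 0.0567
gripper_force: 15.0
```

{"name": "arm_command", "arguments": {
  "moves": [
    [0.015,-0.013,0,0,0,0],
    [0.0055,-0.006,0,0,0,0],
    [0,0,0,0,0,0],
    [0,0,0,0,0,0]
  ]
}}

```text
time: 21.73
ee_pos: [0.6222, -0.1357, 0.4898]
orientation: [3.141, -0.002, 2.767]
contact_force: [0.4, -0.3, -1.9]
width: 0.0568
gripper_force: 15.0
```

```bash
python3 - <<'E'
from h import *
p,im=look("wrist",["funnel","collar_large"])
print(observe()["ee_pos"],observe()["width"],proj("wrist",p,(.6225,-.136,.184+.02)))
im2=capture("scene");print([ (d["point"],d["confidence"]) for d in landmark_of("scene","funnel")])
cv2.imwrite("pics/c11.png",np.hstack([cv2.resize(im[110:310,150:360],None,fx=2,fy=2),cv2.resize(im2[90:250,110:270],(400,400))]))
E
```

```text
funnel [([0.6247, -0.1385, 0.2319], 0.59)]
collar_large [([0.6216, -0.133, 0.1513], 0.95), ([0.6243, -0.135, 0.2267], 0.57)]
[ 0.62183258 -0.13502545  0.49080631] 0.05662990367472436 (np.float64(255.84950902488805), np.float64(195.2740056322637))
[([0.6197, -0.1371, 0.2368], 0.94)]
```

View pics/c11.png

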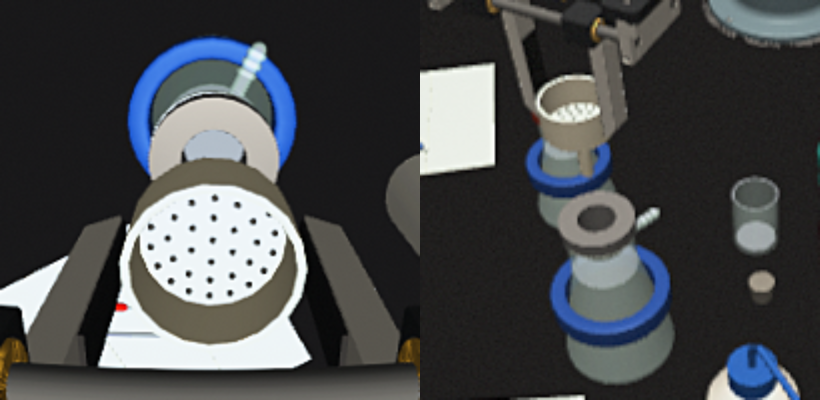

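The funnel hangs upright, its beaker stayed in place, and the collar hole is in line beneath it (x ≈ 257 px, against 256 predicted). I lower it.

{"name": "arm_command", "arguments": {
  "moves": [
    [0,0,-0.025,0,0,0],
    [0,0,-0.025,0,0,0],
    [0,0,-0.02,0,0,0],
    [0,0,-0.012,0,0,0],
    [0,0,-0.008,0,0,0]
  ]
}}

```text
time: 22.4
ee_pos: [0.6221, -0.1356, 0.3989]
orientation: [3.142, -0.002, 2.767]
contact_force: [0.2, 0.2, -0.9]
width: 0.0569
gripper_force: 15.0
```

{"name": "arm_command", "arguments": {
  "moves": [
    [0,0,-0.004,0,0,0],
    [0,0,-0.003,0,0,0],
    [0,0,-0.002,0,0,0],
    [0,0,0,0,0,0]
  ]
}}

```text
time: 22.73
ee_pos: [0.6227, -0.1362, 0.3922]
orientation: [-3.142, 0.001, 2.767]
contact_force: [0.3, -0.5, -0.8]
width: 0.0566
gripper_force: 15.0
```

{"name": "arm_command", "arguments": {
  "moves": [
    [0,0,-0.001,0,0,0],
    [0,0,0,0,0,0],
    [0,0,0,0,0,0]
  ]
}}

```text
time: 22.98
ee_pos: [0.6228, -0.1362, 0.3919]
orientation: [3.142, 0.002, 2.767]
contact_force: [-1.1, 0.6, 3.8]
width: 0.0565
gripper_force: 15.0
```

{"name": "arm_command", "arguments": {
  "moves": [
    [0,0,0,0,0,0],
    [0,0,0,0,0,0],
    [0,0,0,0,0,0],
    [0,0,0,0,0,0],
    [0,0,0,0,0,0]
  ],
  "jaw": 0.094
}}

```text
time: 23.4
ee_pos: [0.6225, -0.1361, 0.3902]
orientation: [3.142, -0.0, 2.767]
contact_force: [0.1, 0.2, -0.2]
width: 0.0864
gripper_force: 0.0
```

{"name": "arm_command", "arguments": {
  "moves": [
    [0,0,0.01,0,0,0],
    [0,0,0.03,0,0,0],
    [0,0,0.03,0,0,0],
    [0,0,0.03,0,0,0],
    [0,0,0,0,0,0]
  ]
}}

```text
time: 23.82
ee_pos: [0.623, -0.1362, 0.4994]
orientation: [-3.141, 0.013, 2.767]
contact_force: [-0.1, 0.2, 1.0]
width: 0.0939
gripper_force: 0.0
```

```bash
python3 - <<'E'
from h import *
for n in ("scene","top"):
    look(n,["funnel","collar_small","collar_medium","collar_large","flask_large","flask_medium","flask_small"],n+"9")
s=observe();print(s["ee_pos"],s["width"],s["contact_force"])
cv2.imwrite("pics/end.png",cv2.resize(cv2.imread("pics/scene9.png")[90:260,130:400],None,fx=2.9,fy=2.9))
E
```

```text
funnel [([0.6211, -0.1314, 0.138], 0.95), ([0.6242, -0.1334, 0.1457], 0.52)]
collar_small [([0.436, 0.2249, 0.0914], 0.69)]
collar_medium [([0.4347, -0.2147, 0.1224], 0.79), ([0.6235, -0.1324, 0.1481], 0.22)]
collar_large [([0.627, -0.1361, 0.1461], 0.46)]
flask_large [([0.6195, -0.135, 0.0014], 0.65)]
flask_medium [([0.4293, -0.2171, -0.0002], 0.86), ([0.6229, -0.1381, 0.1354], 0.18)]
flask_small [([0.3848, 0.0919, 0.0018], 0.92), ([0.4205, 0.3641, 0.0004], 0.9), ([0.5051, 0.0965, 0.001], 0.89), ([0.304, 0.279, -0.001], 0.81)]
funnel [([0.6273, 0.3298, -0.0047], 0.72)]
collar_small [([0.4333, 0.2275, 0.0865], 0.82)]
collar_medium []
collar_large []
flask_large [([0.6209, -0.1381, 0.0026], 0.88)]
flask_medium []
flask_small [([0.4152, 0.367, 0.0023], 0.89), ([0.4326, 0.2285, 0.0027], 0.86), ([0.3892, 0.0943, -0.0], 0.69), ([0.3026, 0.2805, 0.0023], 0.67)]
[ 0.62256766 -0.13610836  0.49039965] 0.09410098338267174 [ 0.01764414  1.14555532 -0.58322008]
```

View pics/end.png

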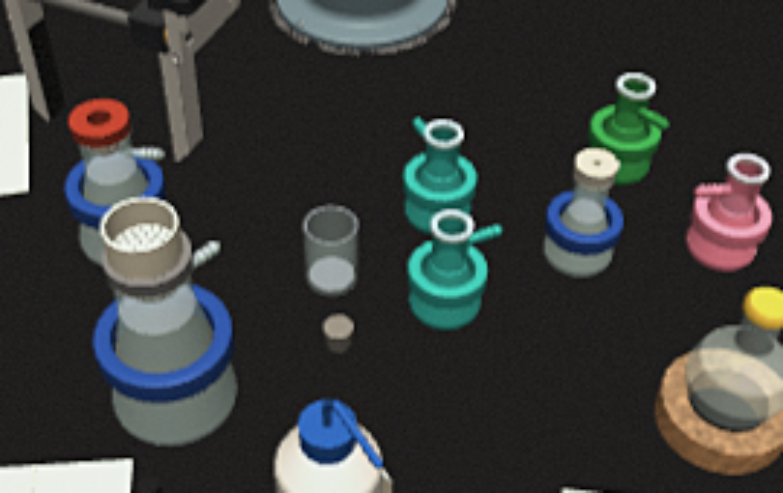

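All three collars are seated, the funnel stands upright in the large one, and the gripper is clear. I'm handing the job in.

```bash
python3 -c "
from workcell import *
print(finish_job())"
```

```text
the job is handed in; nothing more can be done
None
```

I handed the job in at about 24 s of the 128 s allowed: all three collars look flat in their own flasks, the funnel looks upright in the large collar, no flask was knocked over, and I saw no contact with the bystanders; no verdict came back.

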